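# Unlock the carving spindle and set its speed

## Robot

A 6-joint arm with a two-finger parallel gripper is mounted at the origin on the work surface. World frame = base frame: x ahead of the robot, y to its left, z up, the work surface at z = 0. Lengths are in mm, angles in rad, forces in N, time in s.
With the tool pointing down it reaches from about 250 to 775 mm from the base axis. Payload 4 kg.
Tool frame: the origin (TCP) lies at the very end of the fingers, on their centre line; the grasp point (between the pads) lies 19 mm behind it; z points along the fingers, y is the line along which they close (so a half turn about z gives the same grasp; the last joint's range is limited). The gripper opens to 85 mm and grips with 20 to 120 N. Pads are 22 mm wide; open, the fingers measure 114 mm over their backs; the gripper's body (76 mm by 85 mm) begins 54 mm behind the grasp point. The pads swing forward as they close: fully open they stand 13 mm farther back than shut.
Start: joints at [1.002, 0.087, 1.371, -0, 1.684, -0.103], TCP at [247.037, 491.417, 231.341] pointing down, gripper open.
Joint ranges: [-3.1, 3.1], [-0.76, 2.03], [0.27, 2.55], [-1.08, 4.22], [0.17, 2.65], [-2.57, 2.57]. Speed limits (rad/s): [2.79, 2.79, 3.14, 3.14, 3.14, 3.14].

## Interface

Orientations are given as a rotation vector (axis times angle).
In Python, from workcell import env gives the robot as it stands. Calls block until the motion is done:
- env.move_ptp(position, orientation): joint-space move of the TCP to a pose.
- env.line_to(position, orientation=None, max_speed=150, until_force=None): straight line of the TCP; orientation=None keeps the orientation; max_speed is the mean speed in mm/s. With until_force (N) it stops when the force on the tool has changed by that much, and returns True; else False.
- env.movej(angles): joint-space move.
- env.set_gripper(opening, f_grip=None): finger opening in mm; f_grip is the grip in N (None keeps the last); returns when the fingers have stopped.
- env.sleep(seconds).
- env.ik(position, orientation): joint angles nearest the present ones, or None.
- env.get_state(): the state.
- env.snapshot(name): name is "scene" or "side" or "wrist"; returns a dict with "img" (480x640x3 uint8, blue, green, red), "fx", "fy", "cx", "cy" (pixels), "view" (4x4, takes a point from world to camera coordinates). Camera axes: x right, y up, looking along -z (the intrinsics and any distortion apply to the point x, -y, -z); pixel columns grow to the right and rows downward; lengths in mm; the calibration is good to about 2 mm. A picture is of the moment at which its call begins. There is no depth.
A pose or a line that the arm cannot do raises env.MotionError and nothing moves.
- env.finish_job(): hands the job in; it is judged then, once.
The state is a dict: "clock": time; "q": joint angles; "qvel": joint speeds; "tau": joint torques, N m; "eef_pos": TCP position; "orientation": TCP orientation; "force": force on the tool from outside, world axes, zero at the start; "wrist_torque": the same for the moment, N m; "gripper_width": finger opening in mm; "finger_force": force on a finger pad.
Only numpy, scipy, OpenCV 4.12 (cv2) and the standard library are available. Lean on these libraries where they do the work, as an engineer would, in place of code of your own. Each camera call takes 0.05 s, during which the arm holds its last target. There are 200 camera calls.

## Task

Get the carving spindle ready to run: draw the orange-handled lock pin out of its leaning bore and park it upright in the side notch of the blue speed box, with its neck slid into the notch and its flange resting on the notch plate. Then turn the dial on the speed box until its pointer aims at the red dot, and leave it there. Leave the chisels, jar and other loose things where they are.

Things in the scene. Friction and masses are not known exactly. Their poses are not given: they have to be found in the camera images.
- pin: Steel lock pin, 90 g; starts in the bore, leaning 35 degrees from vertical. Origin: centre of the flange's underside; z runs along the pin towards the grip. Along z, in mm: flange 28 across, 0 to 4; orange grip 18 across, 4 to 44; neck 8 across, 0 to -16; thick end 14 across, -16 to -50 (too thick for the notch).
- pin_grip (a point): Middle of the pin's orange grip, where to hold it: 28 mm above the flange's underside along the pin's z axis. Fingertips that reach 19 mm past this point stay 5 mm clear of the flange.
- machine: Green fixed carving spindle; origin on the table under the bore, x away from the robot side, y along the spindle. Motor 112 mm across at y 45 to 207 mm, axis 85 mm high; grinding wheel 96 across at y -100 to -78. A clear flat eye shield, underside 265 mm high, at x -45 to 55, y -60 to 70, stops a vertical gripper over the pin: come in along the leaning pin.
- bore_mouth (a point): Centre of the mouth of the 16 mm bore in the grey 50 mm boss, at (-37, 0, 138) mm in the machine's frame; the bore's axis points outwards along (-0.574, 0, 0.819) there, towards the robot side. The pin's flange rests on the flat face here; draw the pin at least 55 mm along the axis.
- box: Blue speed box fixed to the table, 120 (x) x 130 (y) x 90 mm high, origin under its centre, x away from the operator side. On its top is the dial; on its right side (-y) the steel parking notch plate sticks out, its top level with the box's top.
- notch (a point): Notch seat on the top of its 6 mm plate, at (6, -94, 90) mm of the box. The slot is 11 mm wide, along the box's x, open to -x: flared mouth from 40 mm before the seat, slot from 28 mm, end wall 5.5 mm beyond. The pin enters upright from -x with its flange about 5 mm above the plate, then is lowered till the flange rests on it: the pin's origin is then at this point.
- dial (a joint): Stiff speed dial on top of the box, stays where it is put; radians, grows clockwise seen from above: 0 is the white tick (off, about where it starts); the three coloured dots stand at 0.45, 0.90 and 1.35.
- dial_grip (a point): On the dial's axis, where to hold it: 25 mm above the box's top. The bar grip is 42 mm long, 12 mm wide, from 3 to 29 mm above the box's top, at (0, 22) mm in the box's frame; its long side points to the pointer, it is pinched across its width.
- dial_pointer (a point): Point 37 mm from the dial's axis that its pointer (white line on the bar) aims at, on the circle of the dots; it turns with the dial.
- mark_red: Red dot, 9 mm across, on top of the box, 37 mm from the dial's axis: the speed to set. Red, white and yellow dots change places.
- mark_white: White dot, 9 mm across, another speed.
- mark_yellow: Yellow dot, 9 mm across, another speed.
- chisel_a: Bystander: wooden-handled chisel, 28 mm thick, lying from x -100 (handle end) to 120 mm of its origin.
- chisel_b: Bystander: a second chisel, the same size.
- jar: Bystander: closed glass jar, 74 mm across, 130 mm high, origin under its centre.
- carving: Bystander: carved grey brick piece, 90 x 60 x 39 mm, origin under its centre.
- brush: Bystander: dusting brush lying flat along its x.
- mallet: Bystander: hammer lying flat along its x.
- stone: Bystander: terracotta rubbing stone, 60 mm across, 22 mm high, origin under its centre.

How it is judged:
By the outcome, as a careful person would: the job done as asked, in the order asked, and still so for the second after the job is handed in, with the robot touching nothing.
It also fails if it takes over 58 s, if anything falls off the work surface, if the arm or the gripper's body presses on something with over 40 N, if the wrist force passes 120 N, or if a joint passes its speed limit or range.

## Working session

There is one attempt and no reset: what is moved stays moved. The work goes in short steps, each a Python script; the robot and the scene stay as the last script left them, time stands still between calls to the robot, and variables do not carry over. Pictures are saved under pics/ and viewed, at most 11 in all, crops included, and the job is handed in when it is done.

```bash
ls; mkdir -p pics
python3 - <<'E'
from workcell import env
import cv2,pickle
d={}
for n in("scene","side","wrist"):
    s=env.snapshot(n);d[n]=s;cv2.imwrite(f"pics/{n}0.png",s["img"]);print(n,{k:v for k,v in s.items() if k!="img"})
pickle.dump(d,open("s0.pkl","wb"))
print(env.get_state())
E
```

```text
pics
scene {'fx': 552.4104808926172, 'fy': 552.4104808926172, 'cx': 323.5699312953316, 'cy': 233.05695298040393, 'view': array([[-7.86244787e-01,  6.17907117e-01, -3.15104245e-03,
         4.18542700e+02],
       [-3.79324098e-01, -4.78626036e-01,  7.91852478e-01,
         1.07684721e+02],
       [ 4.87783111e-01,  6.23785149e-01,  6.10704286e-01,
        -1.62079960e+03],
       [ 0.00000000e+00,  0.00000000e+00,  0.00000000e+00,
         1.00000000e+00]])}
side {'fx': 589.4106836192063, 'fy': 589.4106836192063, 'cx': 316.39755801351816, 'cy': 243.9320096312828, 'view': array([[ 8.11550004e-01, -5.84249582e-01, -6.24635206e-03,
        -4.29951741e+02],
       [ 3.20716027e-01,  4.36502521e-01,  8.40599060e-01,
        -2.75922907e+02],
       [-4.88393101e-01, -6.84191476e-01,  5.41621827e-01,
        -1.06658755e+03],
       [ 0.00000000e+00,  0.00000000e+00,  0.00000000e+00,
         1.00000000e+00]])}
wrist {'fx': 357.2277282791259, 'fy': 357.2277282791259, 'cx': 323.195973113337, 'cy': 244.16802492959948, 'view': array([[ 4.48787449e-01,  8.93635268e-01, -2.41545864e-03,
      
[... 281 characters left out ...]
ock': 0.15, 'q': array([ 1.00188568e+00,  8.78119197e-02,  1.37193971e+00,  5.89387092e-06,
        1.68361321e+00, -1.03132864e-01]), 'qvel': array([-2.62439010e-05, -1.36160158e-03, -5.03240234e-03, -2.10641541e-03,
        3.00978116e-04,  1.35688007e-03]), 'tau': array([ 1.16097010e-03, -3.52373350e+01, -3.13678014e+01, -2.02299934e-04,
        8.09423975e-03,  2.90934577e-05]), 'eef_pos': array([246.8192367 , 491.06563971, 230.37689019]), 'orientation': array([-7.24908831e-01, -3.05620659e+00,  2.62453668e-03]), 'force': array([ 0.0772969 , -0.3262281 , -0.26297421]), 'wrist_torque': array([-0.00190738, -0.00231747,  0.00602082]), 'finger_force': 0.0, 'gripper_width': 85.40733934763415}
```

View pics/scene0.png

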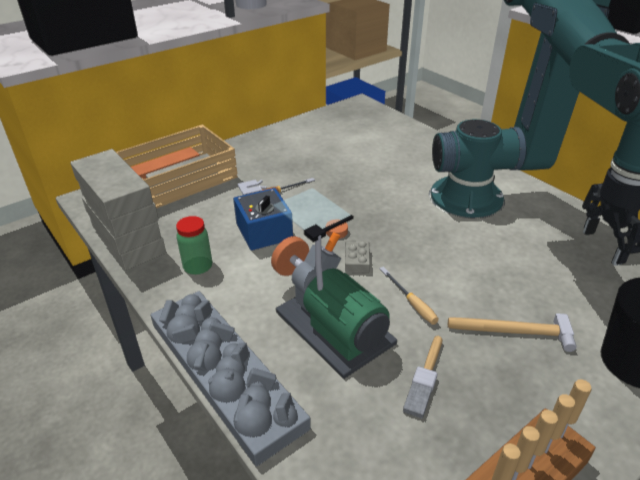

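View pics/side0.png

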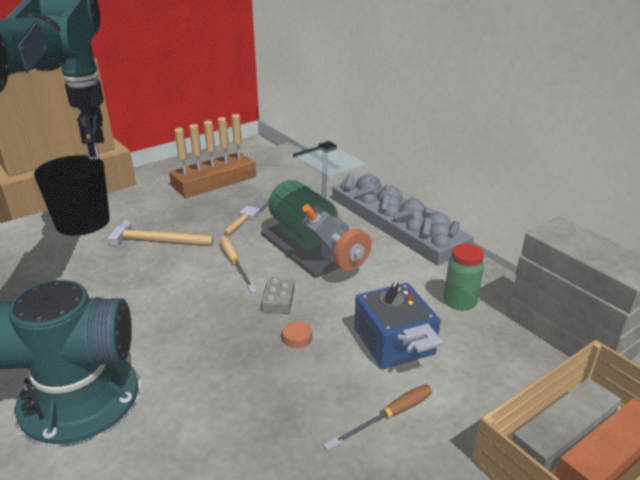

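The scene view shows the machine around (320,295) and the box around (264,218). In the side view the box top is around (398,308), the pin grip near (310,212) and the boss near (318,235). Next I'll get rough positions and zoomed crops.

```bash
cat > h.py <<'E'
import numpy as np, cv2, pickle
from scipy.spatial.transform import Rotation as R
def ray(s,u,v):
    V=s["view"];d=np.array([(u-s["cx"])/s["fx"],-(v-s["cy"])/s["fy"],-1.])
    return -V[:3,:3].T@V[:3,3], V[:3,:3].T@d
def plane(s,u,v,z):
    o,d=ray(s,u,v);return o+d*(z-o[2])/d[2]
def tri(*obs):
    A=0;b=0
    for s,u,v in obs:
        o,d=ray(s,u,v);d=d/np.linalg.norm(d);P=np.eye(3)-np.outer(d,d);A=A+P;b=b+P@o
    return np.linalg.solve(A,b)
def proj(s,p):
    c=s["view"][:3,:3]@np.asarray(p,float)+s["view"][:3,3]
    return np.array([s["cx"]+s["fx"]*c[0]/-c[2], s["cy"]-s["fy"]*c[1]/-c[2]])
E
python3 - <<'E'
from h import *
d=pickle.load(open("s0.pkl","rb"));a,b=d["scene"],d["side"]
print("boxtop",plane(b,398,308,90),plane(a,264,205,90))
print("grip tri",tri((a,335,238),(b,310,212)))
def crop(s,x,y,w,h): return cv2.resize(s["img"][y:y+h,x:x+w],(400,300),interpolation=cv2.INTER_CUBIC)
im=np.vstack([np.hstack([crop(a,220,165,100,75),crop(b,345,275,100,75)]),np.hstack([crop(a,270,210,100,75),crop(b,270,190,100,75)])])
cv2.imwrite("pics/c0.png",im)
for n in(a,b): print(-n["view"][:3,:3].T@n["view"][:3,3])
E
```

```text
boxtop [ 556.56954973 -231.79229076   90.        ] [ 556.26561048 -218.82202242   90.        ]
grip tri [560.44819075  71.15048475 161.58768849]
[1160.5230966   803.9509179   905.87769395]
[ -83.4937633  -860.50818786  806.94200206]
```

View pics/c0.png

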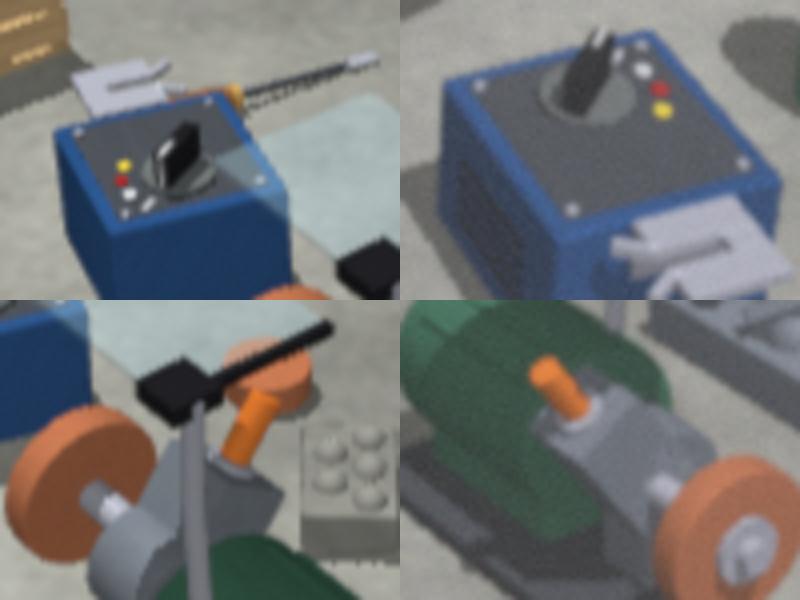

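The box crop shows, from above: pointer near the white tick, then white, red, yellow clockwise (red in the middle). The notch plate is on the box's -y side, opening towards the robot. The pin sits in the boss leaning towards the robot. Now wrist close-ups of the box and the pin.

```bash
cat >> h.py <<'E'
def downori(yaw):
    "tool down, tool x at world yaw"
    return (R.from_euler("z",yaw)*R.from_euler("x",np.pi)).as_rotvec()
E
python3 - <<'E'
from h import *
from workcell import env
d=pickle.load(open("s0.pkl","rb"))
st=env.get_state();Rt=R.from_rotvec(st["orientation"]).as_matrix();V=d["wrist"]["view"]
c=-V[:3,:3].T@V[:3,3];print("cam in tool",Rt.T@(c-st["eef_pos"]),"look",Rt.T@V[:3,:3].T@[0,0,-1],"up",Rt.T@V[:3,:3].T@[0,1,0])
print("toolx",Rt[:,0],Rt[:,1])
# box yaw from side corners
b=d["side"]
P=[plane(b,u,v,90) for u,v in((355.75,296.25),(385.5,333.75),(440,320.75),(407,283.3))]
print(np.round(P,1),np.mean(P,0))
P=np.array(P)[:,:2]
print("x dir yaw (deg)",[np.degrees(np.arctan2(*(w)[::-1])) for w in(P[2]-P[1],P[3]-P[0],)],[np.degrees(np.arctan2(*(w)[::-1])) for w in (P[0]-P[1],P[3]-P[2])])
for yaw in (0,np.pi/2,np.pi,-np.pi/2): print(yaw,env.ik([470,-225,330],downori(yaw)),env.ik([590,-225,330],downori(yaw)))
E
```

```text
cam in tool [  74.17362519   -1.59810101 -142.12346508] look [-2.91421664e-01 -5.17945591e-04  9.56594557e-01] up [ 9.56594626e-01 -5.41816555e-04  2.91421391e-01]
toolx [-8.93472727e-01  4.49117412e-01  1.88273418e-04] [ 0.44911643  0.8934715  -0.00176217]
[[ 514.2 -155.4   90. ]
 [ 488.2 -273.2   90. ]
 [ 594.2 -305.9   90. ]
 [ 625.1 -183.7   90. ]] [ 555.43713065 -229.55835806   90.        ]
x dir yaw (deg) [np.float64(-17.107286422816834), np.float64(-14.293949244923576)] [np.float64(77.56448410013964), np.float64(75.83202747307394)]
0 [-5.55317077e-01  2.43924420e-02  1.24278566e+00 -4.44089210e-16
  1.87441455e+00  1.01547925e+00] [-4.54087211e-01  2.79762095e-01  9.53183105e-01 -4.44089210e-16
  1.90864745e+00  1.11670912e+00]
1.5707963267948966 [-0.55531708  0.02439244  1.24278566  0.          1.87441455 -0.55531708] [-0.45408721  0.27976209  0.95318311  0.          1.90864745 -0.45408721]
3.141592653589793 [-0.55531708  0.02439244  1.24278566  0.          1.87441455 -2.1261134 ] [-0.45408721  0.27976209  0.95318311  0.          1.90864745 -2.02488354]
-1.5707963267948966 None None
```

Run:
```python
from h import *
from workcell import env
env.move_ptp([330,60,330],downori(-.25))
env.move_ptp([486,-212,200],downori(-.25))
env.sleep(.2)
s=env.snapshot("wrist");pickle.dump(s,open("s1.pkl","wb"));cv2.imwrite("pics/w1.png",s["img"]);print(env.get_state()["clock"],env.get_state()["eef_pos"],proj(s,[555,-229,90]))
```

```text
3.375 [ 486.30241064 -211.17492845  201.05773856] [321.47769703 140.54035437]
```

View pics/w1.png

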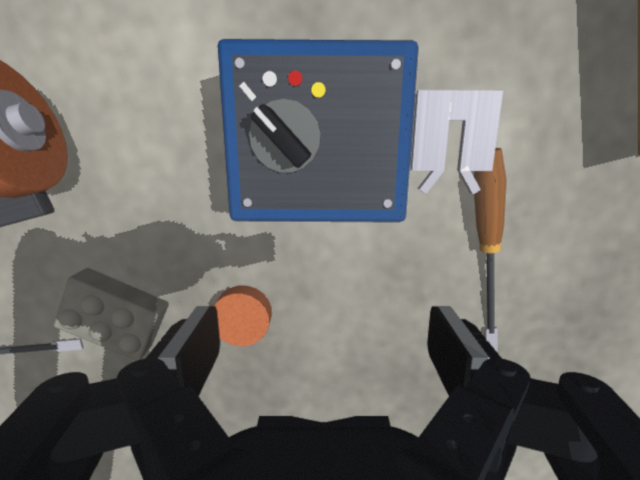

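The box top has corners near (220,41), (417,41), (406,220), (231,220). The dots are white (269,78), red (295,78), yellow (318,90); the tick is (247,91) and the dial disc is centred at (284,135). The slot's end is near (455,120). A chisel handle lies low, under the notch mouth.

```bash
cat > box.py <<'E'
from h import *
s=pickle.load(open("s1.pkl","rb"));im=s["img"]
hsv=cv2.cvtColor(im,cv2.COLOR_BGR2HSV)
def cents(m,amin=20):
    n,l,st,c=cv2.connectedComponentsWithStats(m.astype(np.uint8));return [(c[i],st[i][4]) for i in range(1,n) if st[i][4]>amin]
sub=np.zeros(im.shape[:2],bool);sub[45:130,235:340]=1
H,S,Vv=cv2.split(hsv)
red=cents(sub&((H<8)|(H>172))&(S>150)&(Vv>100));yel=cents(sub&(H>20)&(H<35)&(S>120));whi=cents(sub&(S<60)&(Vv>170))
blue=(H>100)&(H<125)&(S>120)&(Vv>90);
cn=max(cv2.findContours(blue.astype(np.uint8),0,2)[0],key=cv2.contourArea)
hull=cv2.convexHull(cn);q=cv2.approxPolyDP(hull,8,True)[:,0]
scr=np.array([(239,63),(396,64),(387,203),(247,202)],np.float32)
scr=cv2.cornerSubPix  and scr
if __name__=="__main__":
    print("hull quad",q.tolist())
    def fit(px,model,z):
        W=np.array([plane(s,u,v,z) for u,v in px])[:,:2];M=np.array(model,float)
        mc,wc=M.mean(0),W.mean(0);a=M-mc;b=W-wc
        yaw=np.arctan2((a[:,0]*b[:,1]-a[:,1]*b[:,0]).sum(),(a*b).sum())
        Rm=R.from_euler("z",yaw).as_matrix()[:2,:2];return yaw,wc-Rm@mc,W-(wc+a@Rm.T)
    print(fit([(219.5,40.5),(417.5,40.5),(406,220.5),(231,220.5)],[(60,65),(60,-65),(-60,-65),(-60,65)],90))
    W=np.array([plane(s,u,v,90) for u,v in scr])[:,:2];print("screw mean",W.mean(0),"yaws",np.arctan2(*(W[0]-W[3])[::-1]),np.arctan2(*(W[1]-W[2])[::-1]),np.arctan2(*(W[0]-W[1])[::-1])-np.pi/2)
    print("red",red,"yel",yel,"white",whi)
    for n,l in(("red",red),("yel",yel),("whi",whi)):
        for c,a in l: print(n,plane(s,*c,90)[:2])
    print("disc",plane(s,284,135,93)[:2],"slot end",plane(s,455,119,90)[:2],"slot mid",plane(s,455.5,150,90)[:2])
E
python3 box.py
```

```text
hull quad [[416, 44], [402, 219], [232, 218], [221, 40]]
(np.float64(-0.24960310057862917), array([ 557.91063638, -227.66678923]), array([[-2.33772764, -1.92779907],
       [-0.95006504,  2.52033817],
       [ 2.07852067,  1.01711325],
       [ 1.20927201, -1.60965235]]))
screw mean [ 558.12052554 -226.84800215] yaws -0.25219506901029926 -0.2605988106353012 -0.2534648180551522
red [(array([294.65030675,  77.90184049]), np.int32(163))] yel [(array([317.80769231,  89.32967033]), np.int32(182))] white [(array([239.19672131,  62.49180328]), np.int32(61)), (array([269.3125 ,  78.19375]), np.int32(160)), (array([247.49565217,  91.03478261]), np.int32(115)), (array([263.96969697, 118.56818182]), np.int32(132))]
red [ 597.20806307 -221.73562865]
yel [ 586.86347303 -234.62591908]
whi [ 614.70152915 -189.59352291]
whi [ 601.08222404 -205.70827243]
whi [ 597.18615269 -189.5969875 ]
whi [ 578.17585923 -195.10507322]
disc [ 564.65670642 -205.51649766] slot end [ 546.47033097 -319.29817037] slot mid [ 526.34639087 -316.76652937]
```

Run:
```python
from h import *
from workcell import env
d=pickle.load(open("s0.pkl","rb"));a,b=d["scene"],d["side"]
top=tri((a,336.25,233.25),(b,306.25,205.5));base=tri((a,328.75,251.25),(b,315.5,217.5))
ax=top-base;print("top",top,"base",base,"len",np.linalg.norm(ax),"tilt",np.degrees(np.arccos(ax[2]/np.linalg.norm(ax))),"yaw of lean",np.degrees(np.arctan2(ax[1],ax[0])))
wh=tri((a,323-0,0),(b,0,0)) if 0 else None
# slot edges in wrist image
s=pickle.load(open("s1.pkl","rb"));g=cv2.cvtColor(s["img"],cv2.COLOR_BGR2GRAY).astype(float)
for v in (130,135,140,145,150,155,160,165):
    r=g[v-1:v+2,440:475].mean(0);print(v,r.astype(int).tolist() if v in(140,) else "",end=" ")
    gr=np.diff(r);i=np.argmin(gr);j=np.argmax(gr);print(440+i+.5,440+j+.5)
c=g[:,450:460].mean(1);print("col",c[100:140].astype(int).tolist())
# dial pointer line, at z 119
print(plane(s,263.97,118.57,119)[:2]-np.array([563.5,-205.7]))
```

```text
top [557.55946371  76.13291824 176.52057692] base [580.49078253  76.45604263 138.00558047] len 44.82582674922521 tilt 30.771508582663067 yaw of lean -179.19270065118857
130  461.5 464.5
135  460.5 463.5
140 [204, 204, 204, 203, 205, 205, 200, 186, 173, 171, 171, 170, 170, 170, 169, 168, 168, 167, 167, 155, 121, 86, 95, 147, 197, 199, 198, 201, 206, 210, 211, 210, 206, 202, 202] 460.5 462.5
145  459.5 462.5
150  458.5 461.5
155  458.5 461.5
160  457.5 460.5
165  457.5 460.5
col [205, 205, 206, 208, 208, 207, 207, 208, 208, 208, 207, 207, 205, 205, 205, 205, 205, 205, 204, 191, 168, 168, 169, 169, 170, 170, 170, 170, 170, 170, 170, 170, 170, 170, 170, 170, 169, 169, 168, 168]
[12.27192578  6.5487517 ]
```

```bash
cat >> h.py <<'E'
def pinori(yaw,tilt=np.radians(35)):
    "tool z along the leaning pin (machine yaw), camera on the low side"
    z=np.array([np.sin(tilt),0,-np.cos(tilt)]);x=-np.array([np.cos(tilt),0,np.sin(tilt)])
    M=np.column_stack([x,np.cross(z,x),z]);return (R.from_euler("z",yaw)*R.from_matrix(M)).as_rotvec()
def axis(yaw): return R.from_euler("z",yaw).apply([-.574,0,.819])
E
python3 - <<'E'
from h import *
from workcell import env
s=pickle.load(open("s1.pkl","rb"));g=cv2.cvtColor(s["img"],cv2.COLOR_BGR2GRAY).astype(float)
c=np.array([558.0,-227.0]);Rb=R.from_euler("z",-.252).as_matrix()[:2,:2]
for v in (125,132,140,148,156,164):
    r=g[v-1:v+2,440:475].mean(0);k=np.argmax(np.diff(r));l=440+next(i for i in range(35) if r[i]<188);rt=440+next(i for i in range(k-2,35) if r[i]>150)
    print(v,l,rt,"box frame mid",Rb.T@(plane(s,(l+rt)/2,v,90)[:2]-c))
print("end",Rb.T@(plane(s,456,119.5,90)[:2]-c))
o=pinori(0);p=np.array([564,76,161])+axis(0)*(130-19)
print(env.ik(p,o))
env.move_ptp([400,-40,330],o);env.move_ptp(p,o);env.sleep(.2)
w=env.snapshot("wrist");pickle.dump(w,open("s2.pkl","wb"));cv2.imwrite("pics/w2.png",w["img"]);print(env.get_state()["clock"],env.get_state()["eef_pos"]-p)
E
```

```text
125 449 465 box frame mid [  8.033956  -94.0285963]
132 448 465 box frame mid [  3.5314459  -94.19394278]
140 447 464 box frame mid [ -1.67521334 -94.09269847]
148 447 463 box frame mid [ -6.94531355 -94.33345678]
156 446 462 box frame mid [-12.28289364 -94.23181769]
164 445 461 box frame mid [-17.68779477 -94.12889666]
end [ 11.53404884 -92.96444507]
[ 0.0613686  -0.43718251  1.89045314 -0.03992461  1.07867385 -1.50163328]
7.1167 [ 0.23122567 -1.42517049  1.70947614]
```

View pics/w2.png

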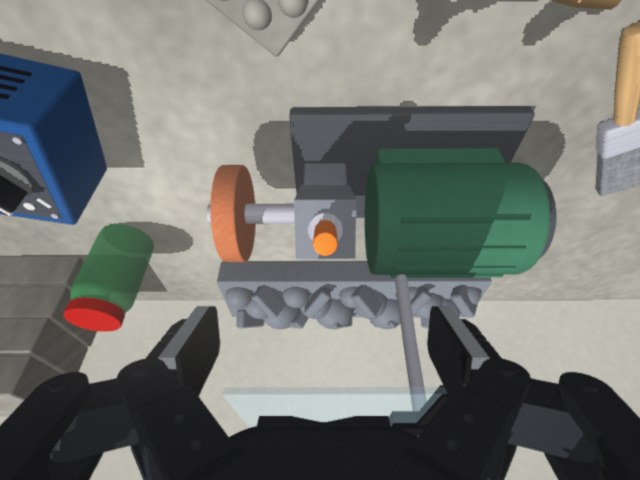

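The grip cap is near (325,243), the flange near (324,226), and the machine's base edge runs horizontally from (291,107) to (535,107), so machine yaw is about 0. Next I measure these.

Run:
```python
from h import *
d=pickle.load(open("s0.pkl","rb"));s=pickle.load(open("s2.pkl","rb"));im=s["img"]
def om(im,x,y,w,h):
    hsv=cv2.cvtColor(im,cv2.COLOR_BGR2HSV);H,S,V=cv2.split(hsv);m=(H>4)&(H<20)&(S>190);z=np.zeros_like(m);z[y:y+h,x:x+w]=1;return m&z
m=om(im,300,205,50,65);ys,xs=np.nonzero(m);print("mask",xs.min(),xs.max(),ys.min(),ys.max())
for v in range(ys.min(),ys.max()+1,3): r=xs[ys==v];print(v,r.min(),r.max(),end="; ")
print()
L,Rr=plane(s,291,107,10),plane(s,535,107,10);print("base edge yaw",np.degrees(np.arctan2(*(Rr-L)[:2][::-1]))-90,"ends",L,Rr)
# model check
def pts(m): 
    return np.array([m+axis(0)*k for k in(0,24,44)])
M=np.array([580,76,138.])
print("proj of model base,mid,cap",[proj(s,p).round(1).tolist() for p in pts(M)])
# orange centroid = mid grip, triangulated over three views
ob=[]
for n,box in(("scene",(325,228,15,22)),("side",(302,202,18,18))):
    k=om(d[n]["img"],*box);yy,xx=np.nonzero(k);ob.append((d[n],xx.mean(),yy.mean()));print(n,k.sum(),xx.mean(),yy.mean(),"proj",proj(d[n],pts(M)[1]))
print("tri scene+side",tri(*ob),"model",pts(M)[1])
bw=s["img"][200:265,290:360];cv2.imwrite("pics/w2c.png",cv2.resize(bw,None,fx=9,fy=9,interpolation=cv2.INTER_CUBIC))
```

```text
mask 315 336 233 252
233 324 328; 236 328 333; 239 329 335; 242 328 336; 245 327 335; 248 328 335; 251 330 332; 
base edge yaw -0.1059866734476742 ends [548.49183934  41.65434824  10.        ] [548.92885458 277.90197508  10.        ]
proj of model base,mid,cap [[327.0, 228.8], [327.3, 236.9], [327.6, 244.7]]
scene 113 332.3362831858407 240.64601769911505 proj [332.68519831 241.62794944]
side 0 nan nan proj [309.27802479 211.81215788]
tri scene+side [nan nan nan] model [566.224  76.    157.656]<stdin>:17: RuntimeWarning: Mean of empty slice.
  ret = ret.dtype.type(ret / rcount)
```

View pics/w2c.png

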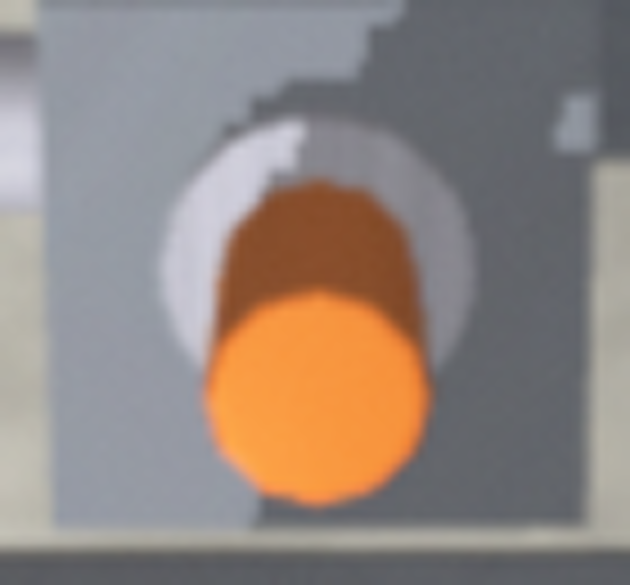

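```bash
cat >> h.py <<'E'
def goto_line(env,p,o,v=150,corr=None,**k):
    r=env.line_to(list(p),o,max_speed=v,**k);return r
E
python3 - <<'E'
from h import *
from workcell import env
M=np.array([579.7,74.4,138.]);a=axis(0);o=pinori(0)
T=M+9*a
print("before",env.get_state()["eef_pos"]-(np.array([564,76,161])+axis(0)*111))
env.set_gripper(50)
env.line_to(T+35*a,o,max_speed=120);env.sleep(.3)
e=env.get_state()["eef_pos"]-(T+35*a);print("err",e)
env.line_to(T-e,o,max_speed=60);env.sleep(.2)
st=env.get_state();print("err",st["eef_pos"]-T,st["force"],st["clock"])
f0=st["force"]
env.set_gripper(10,60);env.sleep(.2)
st=env.get_state();print("grip",st["gripper_width"],st["finger_force"],st["force"]-f0,st["eef_pos"]-T,st["clock"])
E
```

```text
before [ 0.23122567 -1.42517049  1.70947614]
err [0.11425594 0.05403203 0.84589322]
err [ 0.07137898 -0.01651336 -0.19277753] [ 0.49697953 -0.09190299  0.02581267] 9.7417
grip 16.590183785779104 58.41248273849487 [-3.28935855  1.11224197  3.65195391] [ 0.003093    0.21130291 -0.35585082] 10.3417
```

Run:
```python
from h import *
from workcell import env
M=np.array([579.7,74.4,138.]);a=axis(0);o=pinori(0);T=M+9*a
env.line_to(T+12*a,o,max_speed=40);st=env.get_state();print(st["force"],st["gripper_width"])
env.line_to(T+95*a,o,max_speed=100);st=env.get_state();print(st["force"],st["gripper_width"],st["finger_force"],st["clock"])
for yaw in(-.252+np.pi/2,-.252-np.pi/2,-.252+np.pi): print(env.ik([540,-319,160],downori(yaw)),env.ik([490,-306,160],downori(yaw)))
w=env.snapshot("wrist");s=env.snapshot("side")
cv2.imwrite("pics/p3.png",np.hstack([w["img"][200:480,160:480],cv2.resize(s["img"][100:240,220:380],(320,280))]))
```

```text
[-0.13251595  1.66018148  0.27609122] 16.66919584231052
[ 0.42566918 -0.75652156 -1.18859674] 16.461882846407946 58.67147147655487 11.7917
[-0.62395085  0.2810192   1.28675123  0.          1.57382222 -0.37195085] [-0.65636469  0.1725976   1.41710089  0.          1.55189417 -0.40436469]
None None
[-6.23950854e-01  2.81019202e-01  1.28675123e+00 -4.44089210e-16
  1.57382222e+00 -1.94274718e+00] [-6.56364685e-01  1.72597598e-01  1.41710089e+00 -4.44089210e-16
  1.55189417e+00 -1.97516101e+00]
```

View pics/p3.png

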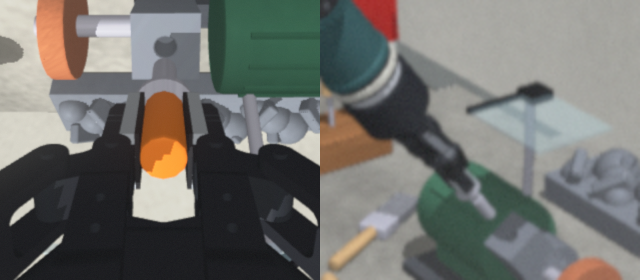

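The pin is out, with grip, flange and shank visible, held straight between the fingers. Now upright and over to the notch mouth.

```bash
cat >> h.py <<'E'
C=np.array([558.0,-227.0]);YB=-.252
def box(x,y,z): return np.append(C+R.from_euler("z",YB).as_matrix()[:2,:2]@[x,y],z)
E
python3 - <<'E'
from h import *
from workcell import env
o=downori(YB+np.pi/2)
env.move_ptp([420,-60,300],o)
env.move_ptp(box(-58,-94,150),o)
P=box(-58,-94,90+6+9)
env.line_to(P,o,max_speed=100);env.sleep(.3)
st=env.get_state();print(st["eef_pos"]-P,st["clock"],st["gripper_width"],st["force"])
w=env.snapshot("wrist");pickle.dump(w,open("s4.pkl","wb"));s=env.snapshot("side");pickle.dump(s,open("s4s.pkl","wb"))
cv2.imwrite("pics/p4.png",np.hstack([w["img"][100:420,140:500],cv2.resize(s["img"][280:380,330:450],(384,320),interpolation=cv2.INTER_CUBIC)]))
E
```

```text
[ 0.33870896 -0.29952853  0.7676771 ] 15.25 16.515952271725407 [ 0.21918487 -0.21839683 -1.42337091]
```

View pics/p4.png

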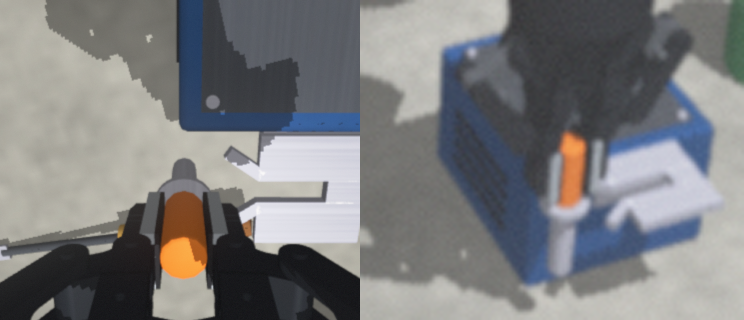

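The pin hangs upright, with the slot directly to its right. Slide in with force watch.

Run:
```python
from h import *
from workcell import env
e=np.array([.34,-.3,.77])
f=env.get_state()["force"]
for x in(-30,-15,6):
    hit=env.line_to(box(x,-94,104)-e,max_speed=35,until_force=8)
    st=env.get_state();print(x,hit,st["force"]-f,st["eef_pos"]-box(x,-94,104),st["wrist_torque"])
    if hit: break
print(st["clock"],st["gripper_width"])
```

```text
-30 False [-0.55256085 -0.96907172  0.16942714] [-0.44904242  0.37294992 -0.8415604 ] [ 0.00554162  0.00947269 -0.03365086]
-15 False [-0.05295047  2.92872999 -2.46671397] [ 0.35123859  0.9810382  -1.15938889] [ 0.66844178 -0.25996344  0.00107329]
6 False [-1.2507032   3.68487576 -1.21391321] [-0.62694164  1.07065257 -1.1450548 ] [ 0.89172461  0.11106498 -0.00398195]
17.6167 16.3626741027073
```

Run:
```python
from h import *
from workcell import env
q=box(6,-94,104)+[0,1.3,-.7]
env.line_to(q,max_speed=20);env.sleep(.2);st=env.get_state();print(st["force"],st["wrist_torque"],st["eef_pos"]-q)
hit=env.line_to(q-[0,0,9],max_speed=15,until_force=7)
st=env.get_state();print(hit,st["force"],st["eef_pos"],st["eef_pos"]-box(6,-94,99),st["wrist_torque"],st["clock"])
s=env.snapshot("side");w=env.snapshot("wrist")
cv2.imwrite("pics/p5.png",np.hstack([w["img"][100:420,140:500],cv2.resize(s["img"][280:380,330:450],(384,320),interpolation=cv2.INTER_CUBIC)]))
```

```text
[ 0.04058078  2.66957085 -2.97385012] [ 0.56667183  0.04186685 -0.01231431] [-0.07077916 -0.15772594 -0.02703013]
True [ 0.10958631 -0.5225309   4.30902326] [ 541.36621772 -318.58606083   99.63535861] [0.99380473 0.94106047 0.63535861] [-0.00167751  0.02794344  0.03208854] 18.4833
```

View pics/p5.png

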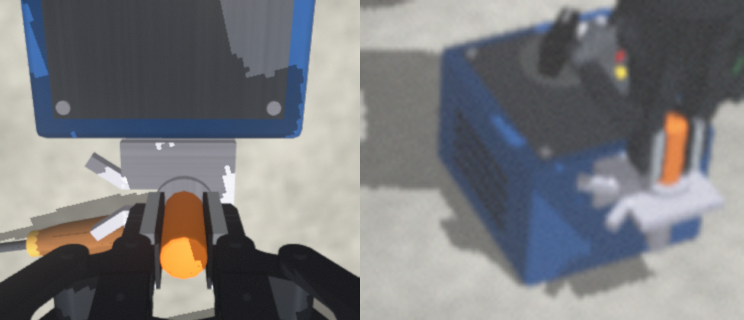

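The pin stands in the notch with its flange on the plate. Release it, go up, then do the dial.

Run:
```python
from h import *
from workcell import env
env.set_gripper(45);env.sleep(.1)
p=env.get_state()["eef_pos"];env.line_to(p+[0,0,75],max_speed=120)
D=box(0,22,96);y0=.47
o=downori(y0)
env.move_ptp(D+[0,0,70],o);env.sleep(.2)
s=env.snapshot("side");e=env.get_state()["eef_pos"]-(D+[0,0,70]);print(e,env.get_state()["clock"])
env.line_to(D-e,o,max_speed=80,until_force=10)
st=env.get_state();print(st["eef_pos"]-D,st["force"])
env.set_gripper(5,50);env.sleep(.1);st=env.get_state();print(st["gripper_width"],st["finger_force"],st["force"],st["wrist_torque"],st["clock"])
w=env.snapshot("wrist")
cv2.imwrite("pics/p6.png",np.hstack([w["img"][100:420,140:500],cv2.resize(s["img"][280:380,330:450],(384,320),interpolation=cv2.INTER_CUBIC)]))
```

```text
[-0.1303891  -0.56981198 -0.10979166] 21.05
[0.61339585 0.33711832 0.88492036] [0.05704767 1.16431195 0.58881552]
10.66988425239373 50.66380441188812 [-2.79037934  4.74713824  5.39204071] [0.59556375 0.35119039 0.05164818] 22.5667
```

View pics/p6.png

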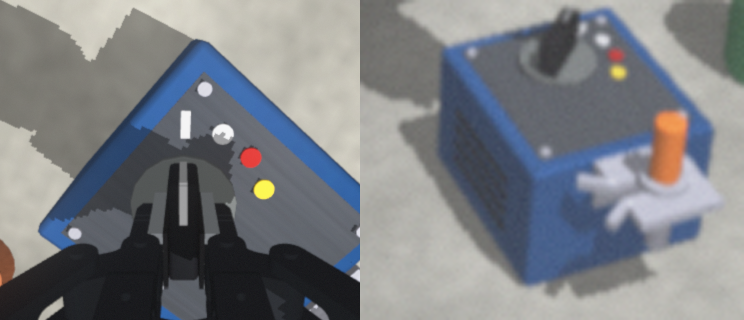

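The pin stands parked, and the dial bar is pinched with its pointer at the white tick. Now turn.

Run:
```python
from h import *
from workcell import env
D=env.get_state()["eef_pos"]
for y in(.2,-.12,-.446):
    env.line_to(D,downori(y),max_speed=60);st=env.get_state();print(y,st["force"],st["wrist_torque"],st["clock"],st["eef_pos"]-D)
env.sleep(.3);st=env.get_state();x=R.from_rotvec(st["orientation"]).as_matrix()[:,0];print("yaw",np.arctan2(x[1],x[0]),st["eef_pos"]-D,st["wrist_torque"],st["clock"])
```

```text
0.2 [-1.97311223  2.12361932  3.39401077] [0.43427807 0.2100394  0.03888049] 23.0333 [-0.09069192  0.20541147  0.02473953]
-0.12 [-1.29555855  4.46201785  3.32732932] [ 0.62911369  0.34290232 -0.02588638] 23.5 [-0.13029652  0.45719935 -0.00637746]
-0.446 [-2.0522052   4.53365867  3.55440697] [ 0.75532084  0.31864178 -0.0399032 ] 23.975 [-0.0617707   0.75393465 -0.0128345 ]
yaw -0.44360091902429494 [-5.66914494e-02  7.39452293e-01  1.86169947e-04] [ 0.74605018  0.3439281  -0.05011564] 24.275
```

Run:
```python
from h import *
from workcell import env
env.set_gripper(40);env.sleep(.1)
p=env.get_state()["eef_pos"];env.line_to(p+[0,0,80],max_speed=120)
env.move_ptp([486,-212,200],downori(-.25));env.sleep(.3)
s=env.snapshot("wrist");pickle.dump(s,open("s7.pkl","wb"))
im=s["img"];H,S,V=cv2.split(cv2.cvtColor(im,cv2.COLOR_BGR2HSV))
cv2.imwrite("pics/w7.png",cv2.resize(im[20:260,200:520],(800,600),interpolation=cv2.INTER_CUBIC))
print(env.get_state()["clock"],[proj(s,np.append(C,0)+[5.5,21.3,z]) for z in(90,119)])
```

```text
26.3583 [array([283.835787  , 136.34601461]), array([278.70454447, 136.47920266])]
```

View pics/w7.png

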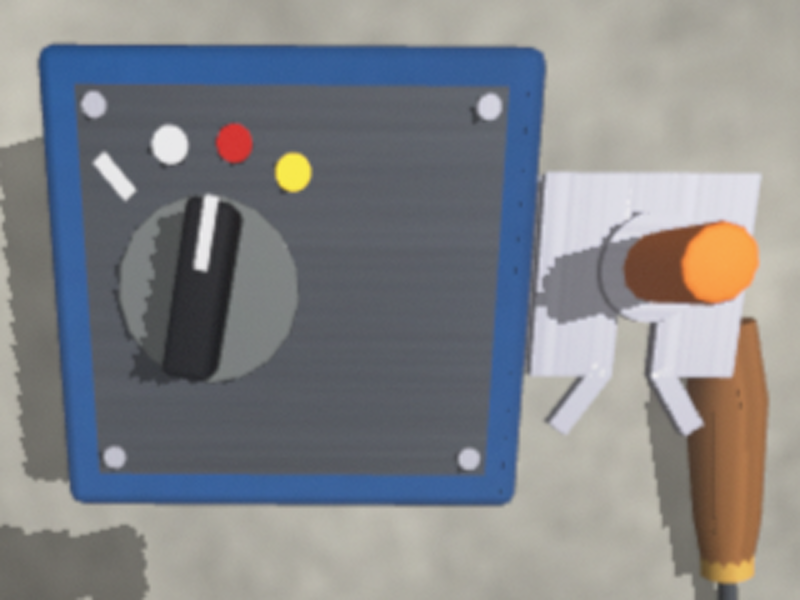

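The pin is parked and the pointer aims close to the red dot. Now a precise angle from the line mask.

Run:
```python
from h import *
s=pickle.load(open("s7.pkl","rb"));im=s["img"];H,S,V=cv2.split(cv2.cvtColor(im,cv2.COLOR_BGR2HSV))
def sub(x0,x1,y0,y1,m): 
    z=np.zeros_like(m);z[y0:y1,x0:x1]=1;return np.argwhere(z&m)[:,::-1].astype(float)
ln=sub(274,292,96,132,(S<60)&(V>140));rd=sub(285,302,68,86,((H<8)|(H>172))&(S>150)).mean(0)
bk=sub(262,300,96,175,(V<60))
for n,pp in(("line",ln),("bar",bk)):
    W=np.array([plane(s,*p,119)[:2] for p in pp]);w=W-W.mean(0);u=np.linalg.svd(w,full_matrices=False)[2][0];u*=np.sign(u[0]);print(n,len(pp),W.mean(0),np.degrees(np.arctan2(u[1],u[0])))
ax=C+[5.5,21.3]
yl=sub(308,326,80,98,(H>20)&(H<35)&(S>120)).mean(0);wh=sub(262,276,70,86,(S<60)&(V>170)).mean(0)
for n,c in(("red",rd),("yel",yl),("whi",wh)):
    v=plane(s,*c,90)[:2]-ax;print(n,np.degrees(np.arctan2(v[1],v[0])),np.hypot(*v))
W=np.array([plane(s,*p,119)[:2] for p in ln]).mean(0)-ax;print("line centre dir",np.degrees(np.arctan2(W[1],W[0])),np.hypot(*W))
```

```text
line 174 [ 576.07998823 -211.39060359] -25.51689063475552
bar 1322 [ 561.60381897 -205.76768136] -27.434536487001285
red -25.5289540049391 37.32356922576512
yel -51.070348499664284 37.1884937425748
whi -0.11165854555445501 37.4847791792893
line centre dir -24.33979135067831 13.807210907783459
```

```bash
python3 -c "
from workcell import env
print(env.finish_job())"
```

```text
the job is handed in; nothing more can be done
None
```

The lock pin is parked upright in the notch with its flange on the plate, the dial's pointer measures within 0.1° of the red dot, and the job was handed in at about 26 s of the 58 s allowed.

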